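# Count along the carton rack and file a carton in the third gap

## Task

Count along the carton rack with a fingertip: touch the head of the first, then the second, then the third post from the left (as seen from the robot), one at a time. Then push the shorter of the two cartons standing in the rack's front lane along the lane and into the third gap, the one just right of the third post (filled gaps count too), until it stands upright and fully home against the back board. Only push it, never lift it, and leave the taller carton and the cartons already in the rack where they are.

Things in the scene. Friction and masses are not known exactly. Their poses are not given: they have to be found in the camera images.
- rack: fixed wooden rack, 320 mm along its y, open to the robot. Origin on the counter at its middle; x points to its back board, y along it to the robot's left, z up; turned up to 0.2 rad. Base board 6 mm thick (x -71 to 53 mm). Six posts in a row at x 2 mm, y 150, 90, 30, -30, -90, -150 mm (first to sixth from the left), 6 mm dividers 60 mm high behind them; five gaps between
- third_gap (a point): middle of the third gap's mouth, between posts three and four, on the base board: x 2, y 0, z 6 mm in the rack's frame. Gaps are 48 mm wide between the posts, 54 mm behind them. The back board's face is 40 mm behind this point (rack x 42 mm), 78 mm high. A 50 mm deep carton that is home stands out 4 mm in front of the posts
- lane (a point): middle of the lane in front of the posts, on the base board: x -32, y 0, z 6 mm in the rack's frame. The lane runs along the rack's y, open at both ends, 56 mm wide (rack x -60 to -4 mm). A wooden lip 8 mm thick (x -68 to -60 mm), its top 18 mm above the counter, bounds it towards the robot
- post1: first (leftmost) post from the left with the divider behind it: an upright round aluminium post 12 mm in diameter with a domed head, fixed in the rack. Origin at the very top of the post, 81 mm above the counter; axes as the rack's. All posts stand 60 mm apart along the rack
- post2: second post from the left with the divider behind it: an upright round aluminium post 12 mm in diameter with a domed head, fixed in the rack. Origin at the very top of the post, 81 mm above the counter; axes as the rack's. All posts stand 60 mm apart along the rack
- post3: third post from the left with the divider behind it: an upright round aluminium post 12 mm in diameter with a domed head, fixed in the rack. Origin at the very top of the post, 81 mm above the counter; axes as the rack's. All posts stand 60 mm apart along the rack
- short_carton: the shorter teal carton in the lane, the one to push: 36 mm along its own x, 50 mm along y, 50 mm high, 0.1 to 0.2 kg, loose. Origin at the centre of its underside, 6 mm above the counter. Stands 90 to 115 mm left or right of the rack's middle, its own y across the lane (within 0.1 rad), so needs no turning. Home in the third gap its origin is at x 17, y about 0 mm in the rack's frame
- tall_carton: the taller teal carton in the lane towards the other end, to be left alone: 36 mm along its own x, 50 mm along its own y, 72 mm high, loose; origin at the centre of its underside, turned like the short one
- filed_carton_a: a teal carton already standing home in the second gap, to be left alone; 31 x 44 mm in plan, 62 mm high; loose, origin at the centre of its underside
- filed_carton_b: a teal carton already standing home in the fifth (rightmost) gap, to be left alone; 31 x 44 mm in plan, 62 mm high; loose, origin at the centre of its underside
Mind the look-alikes: they are no part of the job. Leave any blue or orange look-alike of the short_carton alone.

How it is judged (in metres and radians):
On the way, in this order (a step that is already met when the one before it is completed fails the run):
1. a fingertip touches the first post (contact force between the fingers and post1 above 0.4 N and contact force between the fingers and post2 below 0.1 N and contact force between the fingers and post3 below 0.1 N), for 0.05 s.
2. a fingertip touches the second post (contact force between the fingers and post2 above 0.4 N and contact force between the fingers and post1 below 0.1 N and contact force between the fingers and post3 below 0.1 N), for 0.05 s.
3. a fingertip touches the third post (contact force between the fingers and post3 above 0.4 N and contact force between the fingers and post1 below 0.1 N and contact force between the fingers and post2 below 0.1 N), for 0.05 s.
4. the short carton is home in the third gap (x of short_carton in the frame of rack above 0.011 m and y of short_carton in the frame of rack between -0.013 and 0.013 m and angle between the y axis of short_carton and the x axis of rack, either way round below 0.2 rad and angle between short_carton's own z axis and vertical below 0.12 rad and height (world z) of short_carton below 0.012 m), for 0.1 s.
At the end, for the whole second after the job is handed in: the short carton stands upright (within 0.12 rad) on the base board in the third gap, square to it within 0.2 rad, its centre within 13 mm of the gap's middle, its back within 6 mm of the back board, at rest (all of step 4 and linear speed of short_carton below 0.01 m/s); the robot touches nothing.
It fails at once if the short carton is lifted (more than 12 mm) or tipped over (height (world z) of short_carton above 0.018 m or angle between short_carton's own z axis and vertical above 0.5 rad).
It fails at once if the taller carton is moved more than 15 mm (distance of tall_carton from where it was at the start of the episode above 0.015 m).
It fails at once if a carton already in the rack is moved more than 15 mm (distance of any of filed_carton_a, filed_carton_b from where it was at the start of the episode above 0.015 m).
It also fails if it takes over 54 s, if anything falls off the work surface, if the arm or the gripper's body presses on something with over 40 N, if the wrist force passes 120 N, or if a joint passes its speed limit or range.

## Robot

A 6-joint arm with a two-finger parallel gripper is mounted at the origin on a cart in front of the work surface, level with it; the furniture and walls round the work are solid. World frame = base frame: x ahead of the robot, y to its left, z up, the work surface at z = 0. Lengths are in mm, angles in rad, forces in N, time in s.
With the tool pointing down it reaches from about 250 to 725 mm from the base axis. Payload 4 kg.
Tool frame: the origin (TCP) lies midway between the tips of the shut fingers; the grasp point (between the pads) lies 19 mm behind it; z points along the fingers, y is the direction in which the jaws open and shut (so a half turn about z gives the same grasp; the last joint's range is limited). The gripper opens to 85 mm and grips with 20 to 120 N. Pads are 22 mm wide; open, the fingers measure 114 mm over their backs; the gripper's body (76 mm by 85 mm) begins 54 mm behind the grasp point. The pads swing forward as they close: fully open they stand 13 mm farther back than shut.
Start: joints at [1.327, 0.241, 0.005, 1.335, 0, 1.571], TCP at [120.694, 485.214, 231.306] pointing down, gripper open.
Joint ranges: [-2.72, 2.72], [-1.05, 1.87], [-1.09, 1.28], [-1.99, 2.15], [-1.42, 1.44], [-3.14, 3.14]. Speed limits (rad/s): [2.79, 2.79, 3.14, 3.14, 3.14, 3.14].

## Interface

Orientations are given as a rotation vector (axis times angle).
In Python, from rig import state, optics, order gives the robot as it stands.
- The arm moves only by the tool apply_moves, never from a script. Its argument "deltas" is a list of rows, each a list of 7 numbers: the shift along the tool's x, y, z in m, then the turn, a rotation vector about the tool's x, y, z in rad, then the opening, from 0 (shut) to 1 (fully open). In form: [[tx, ty, tz, wx, wy, wz, grip], ...]. A call has 1 to 5 rows; each row is the pose to reach, as a shift and turn from the pose commanded when the call began, along the tool's axes at that moment; what a row does not reach only later rows make up. A row lasts 1/12 s, in which the tool goes at most 41.7 mm and 7.16 degrees, less where a joint would pass 70% of its speed; a pose out of reach is approached as far as the arm can. A call with a gripper value outside its range is refused whole. The fingers move at their own pace and stop on an object; "force" is the grip in N (left out, the last holds). Time passes only in rows, so rows that repeat a pose let the fingers close. It gives the time, the measured TCP pose, the force and the opening at its end, in the units of the state.
- state(): the state, without advancing time (a new reading comes with each control period).
- optics.grab_frame(name): name is "scene" or "top" or "wrist"; returns a dict with "pixels" (400x640x3 uint8, red, green, blue), "fx", "fy", "cx", "cy" (pixels), "eye" and "rotation" of the camera in the world. Camera axes: x right, y up, looking along -z (the intrinsics and any distortion apply to the point x, -y, -z); pixel columns grow to the right and rows downward; lengths in mm; the calibration is good to about 2 mm. A picture is of the moment at which its call begins. There is no depth.
- order.job_done(): hands the job in, once; it reports no verdict.
The state is a dict: "t": time; "joint_pos": joint angles; "joint_vel": joint speeds; "joint_efforts": joint torques, N m; "tool_pos": TCP position; "tool_rot": TCP orientation; "contact_force": force on the tool from outside, world axes, zero at the start; "torque": the same for the moment, N m; "width": opening from 0.0 (shut) to 1.0 (fully open).
Only numpy, scipy, OpenCV 4.12 (cv2) and the standard library are available. Lean on these libraries where they do the work, as an engineer would, in place of code of your own. Each camera call takes 0.05 s, during which the arm holds its last target. There are 200 camera calls.

## Working session

There is one attempt and no reset: what is moved stays moved. The work goes in short steps, Python scripts to look and compute and a tool call to move; the robot and the scene stay as the last step left them, time stands still between calls to the robot, and variables do not carry over. Pictures are saved under pics/ and viewed, about 8 in all and at most 12, crops included, and the job is handed in when it is done.

Besides the shell and the picture viewer there is one more tool, called as a command line: name --pt "numbers of a row" for each row, then --argument value for the rest. apply_moves: Moves the arm, as the interface text tells. Its arguments: {"type":"object","properties":{"deltas":{"type":"array"},"force":{"type":"number"}},"required":["deltas"]}

```bash
mkdir -p pics
cat > h.py <<'E'
import numpy as np, cv2
from scipy.spatial.transform import Rotation as R
from rig import state, optics, order
def grab(n,f):
    d=optics.grab_frame(n); cv2.imwrite('pics/'+f,d['pixels'][:,:,::-1]); return d
def ray(d,u,v,z):
    c=np.array([(u-d['cx'])/d['fx'],-(v-d['cy'])/d['fy'],-1.]); w=np.array(d['rotation'])@c; e=np.array(d['eye'])
    return e+w*(z-e[2])/w[2]
def proj(d,p):
    c=np.array(d['rotation']).T@(np.array(p)-np.array(d['eye'])); return d['cx']+d['fx']*c[0]/-c[2], d['cy']-d['fy']*c[1]/-c[2]
E
python3 - <<'E'
from h import *
import pickle
for n in ['top','scene']:
    d=grab(n,n+'1.png'); pickle.dump(d,open(n+'1.pkl','wb'))
    print({k:(v if k!='pixels' else 0) for k,v in d.items()})
print(state())
E
```

```text
{'pixels': 0, 'fx': 403.36187234397534, 'fy': 403.36187234397534, 'cx': 319.15464840138117, 'cy': 192.2739350223989, 'eye': array([382.18535363,  44.95539194, 902.00550652]), 'rotation': array([ 0.13200303, -0.17800444, -1.54570698])}
{'pixels': 0, 'fx': 418.71202171361483, 'fy': 418.71202171361483, 'cx': 323.3112716876887, 'cy': 197.67084764909222, 'eye': array([199.19542405, 597.24630949, 659.57528947]), 'rotation': array([ 0.32252895, -1.10171972, -2.39501959])}
{'t': 0.1, 'joint_pos': array([1.32699932e+00, 2.41331204e-01, 3.86743290e-03, 1.33520049e+00,
       2.05400041e-05, 1.57080493e+00]), 'joint_vel': array([-0.00151457, -0.00072989,  0.00436207,  0.00099252, -0.00030801,
        0.00038479]), 'joint_efforts': array([ 6.44450374e-04, -3.73136616e+01,  2.53010809e+01,  1.08685353e-02,
       -8.19948269e-06,  1.34693430e-07]), 'tool_pos': array([120.55289643, 484.67060362, 230.50842936]), 'tool_rot': array([-3.81990920e-01, -3.11803203e+00,  2.90822126e-03]), 'contact_force': array([-0.81065984,  0.39630985,  0.27193977]), 'torque': array([-0.02575181,  0.00947455,  0.0035503 ]), 'width': 1.0022376461602902}
```

View pics/top1.png

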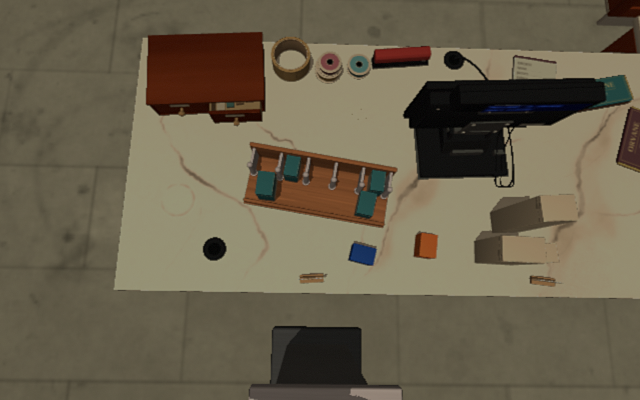

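View pics/scene1.png

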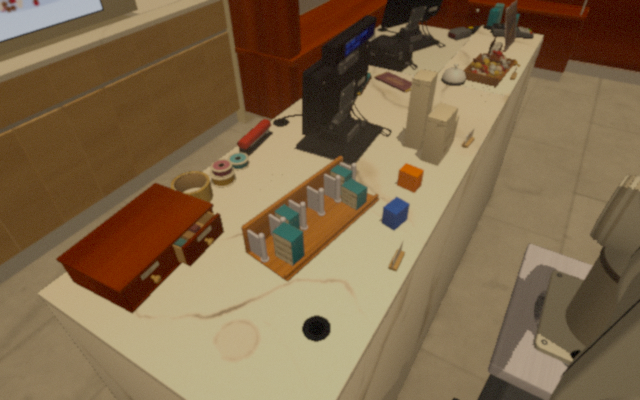

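The top view shows the rack at (245–397, 143–225). The left lane carton (267,185) is the tall one and the right (367,204) the short one. Filed cartons are at (292,167) and (378,180). The next step is a crop and the measurements.

```bash
sed -i "s/np.array(d\['rotation'\])/R.from_rotvec(d['rotation']).as_matrix()/g" h.py
python3 - <<'E'
from h import *
import pickle
t=pickle.load(open('top1.pkl','rb')); s=pickle.load(open('scene1.pkl','rb'))
a=cv2.resize(t['pixels'][130:240,235:405],None,fx=4.6,fy=4.6,interpolation=cv2.INTER_CUBIC)
cv2.imwrite('pics/topc.png',a[:,:,::-1])
b=cv2.resize(s['pixels'][145:285,235:390],None,fx=4.2,fy=4.2,interpolation=cv2.INTER_CUBIC)
cv2.imwrite('pics/scenec.png',b[:,:,::-1])
print(proj(t,[120,485,230]),proj(s,[120,485,230]),proj(t,[0,0,0]))
for n,d in (('t',t),('s',s)):
    hsv=cv2.cvtColor(d['pixels'],cv2.COLOR_RGB2HSV); m=cv2.inRange(hsv,(80,80,30),(98,255,255))
    nn,l,st,c=cv2.connectedComponentsWithStats(m)
    for i in range(1,nn):
        if st[i,4]>60: print(n,st[i],c[i])
for p in [(252,143),(397,168),(383,225),(245,202)]: print(p,ray(t,*p,6))
E
```

```text
(np.float64(3.941459182652693), np.float64(449.3494588529444)) (np.float64(495.29506899439605), np.float64(577.9347805470835)) (np.float64(324.44968218061507), np.float64(467.5291502523303))
t [351  57  16  15  74] [358.28378378  63.56756757]
t [596  75  34  27 425] [615.60235294  88.75058824]
t [590  99  41   9  71] [610.30985915 102.97183099]
t [284 155  17  26 313] [291.24600639 167.38658147]
t [256 171  19  29 436] [264.75917431 184.75458716]
t [355 170  31  48 702] [370.58262108 194.39458689]
s [488   8  11  17 113] [492.88495575  15.69911504]
s [333 167  17  10  89] [341.35955056 170.8988764 ]
s [344 179  21  15 147] [354.06122449 186.2585034 ]
s [277 206  21  15 147] [287.23809524 212.80952381]
s [274 224  29  39 447] [291.12080537 237.99105145]
(252, 143) [674.8003285  177.15994525   6.        ]
(397, 168) [ 623.40026334 -158.78601514    6.        ]
(383, 225) [ 490.63045514 -124.33148475    6.        ]
(245, 202) [536.19170208 186.01207309   6.        ]
```

View pics/topc.png

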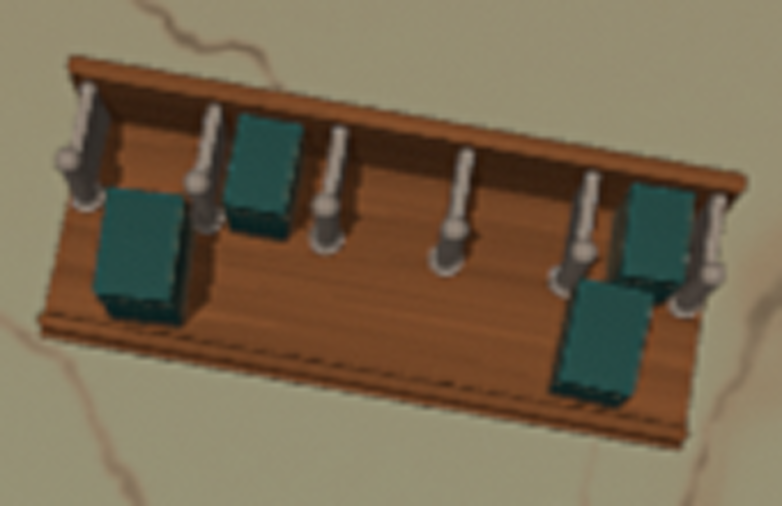

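View pics/scenec.png

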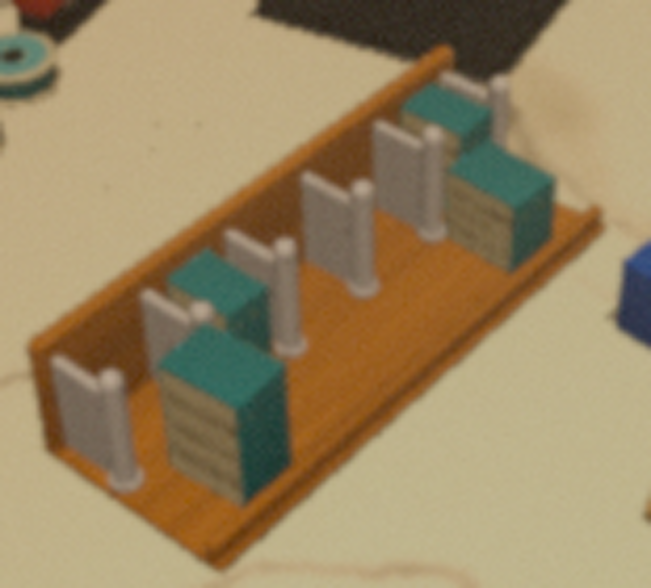

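```bash
cat > m.py <<'E'
from h import *
import pickle
t=pickle.load(open('top1.pkl','rb')); s=pickle.load(open('scene1.pkl','rb'))
T=(np.array([(68,160),(198,182),(325,205),(455,229),(584,250),(712,272)])+.5)/4.6-.5+[235,130]
S=(np.array([(112,378),(202,312),(285,245),(362,187),(433,133),(500,84)])+.5)/4.2-.5+[235,145]
def tri(a,b):
    A=[];B=[]
    for d,p in ((t,a),(s,b)):
        w=ray(d,*p,0)-np.array(d['eye']);w/=np.linalg.norm(w);P=np.eye(3)-np.outer(w,w);A.append(P);B.append(P@d['eye'])
    x=np.linalg.solve(sum(A),sum(B)); return x
Pt=np.array([ray(t,*p,77)[:2] for p in T]); Ps=np.array([ray(s,*p,77)[:2] for p in S])
print('tri\n',np.array([tri(a,b) for a,b in zip(T,S)]).round(1))
Y=np.array([150,90,30,-30,-90,-150])
def fit(P):
    c=P.mean(0); # model q=(2,Y)
    d=(Y@(P-c))/ (Y@Y); yaw=np.arctan2(-d[0],d[1]); e=np.array([np.cos(yaw),np.sin(yaw)])
    return c-2*e,yaw,np.hypot(*d)
for P in (Pt,Ps,(Pt+Ps)/2): print(fit(P)); print(P.round(1).tolist())
o,yaw,_=fit((Pt+Ps)/2); Rk=np.array([[np.cos(yaw),-np.sin(yaw)],[np.sin(yaw),np.cos(yaw)]])
def rk(p): return (Rk.T@(np.array(p)[:2]-o)).round(1)
# short carton top corners
C=(np.array([(580,280),(652,297),(628,398),(555,388)])+.5)/4.6-.5+[235,130]
CT=(np.array([(188,192),(188,192),(98,263),(110,190)])+.5)/4.6-.5+[235,130]
print('short top',[rk(ray(t,*c,56)) for c in C])
D=(np.array([(447,178),(490,140),(555,180),(512,215)])+.5)/4.2-.5+[235,145]
print('short scene',[rk(ray(s,*c,56)) for c in D])
print('tall top R edge',rk(ray(t,*CT[0],78)), 'L', rk(ray(t,*CT[3],78)))
E
python3 m.py
```

```text
tri
 [[ 605.3  170.3   76.8]
 [ 596.8  110.7   74.4]
 [ 586.6   52.2   77.9]
 [ 577.1   -7.3   77.4]
 [ 568.5  -66.6   77.1]
 [ 559.1 -125.6   76.4]]
(array([579.51235283,  22.2518069 ]), np.float64(-0.15404996030475226), np.float64(0.9965039613453007))
[[604.4, 169.8], [595.5, 110.2], [586.1, 51.9], [576.2, -7.8], [567.8, -66.9], [558.8, -125.6]]
(array([580.79126792,  22.96634718]), np.float64(-0.1549544177496863), np.float64(1.0001216333348377))
[[606.0, 170.6], [595.7, 112.9], [588.1, 51.5], [578.5, -7.6], [569.3, -66.6], [559.0, -124.9]]
(array([580.15181042,  22.60907869]), np.float64(-0.15450300841734343), np.float64(0.9983126952575228))
[[605.2, 170.2], [595.6, 111.5], [587.1, 51.7], [577.4, -7.7], [568.5, -66.8], [558.9, -125.2]]
short top [array([ -7.9, -92.7]), array([  -9.9, -127.2]), array([ -58.9, -123. ]), array([-60.2, -89. ])]
short scene [array([-11.1, -84.6]), array([  -9. , -126.4]), array([ -57.8, -120.2]), array([-57.3, -81.7])]
tall top R edge [-4.  92.4] L [ -9.3 127.4]
```

```bash
cat >> h.py <<'E'
o=np.array([580.2,22.6]); yaw=-.1545
def to(x,y,z):
    """delta in tool axes (m) to TCP target in rack frame (mm), plus turn"""
    s=state(); Q=R.from_rotvec(s['tool_rot']); e=np.array([np.cos(yaw),np.sin(yaw)]); n=np.array([-e[1],e[0]])
    w=np.r_[o+x*e+y*n,z]; G=R.from_matrix(np.c_[np.r_[-e,0],np.r_[n,0],[0,0,-1]])
    d=np.array(s['tool_pos'])-np.r_[o,0]
    print('t',round(s['t'],2),'rack now',(d@np.r_[e,0]).round(1),(d@np.r_[n,0]).round(1),d[2].round(1),'F',s['contact_force'].round(2),'q',s['joint_pos'].round(2))
    print('delta',(Q.inv().apply(w-s['tool_pos'])/1000).round(4),'turn',(Q.inv()*G).as_rotvec().round(3))
E
python3 -c "
from h import *
to(7,150,140)"
```

```text
t 0.1 rack now -525.3 385.8 230.5 F [-0.81  0.4   0.27] q [1.33 0.24 0.   1.34 0.   1.57]
delta [-0.5512 -0.1873  0.0908] turn [-0.002 -0.    -0.089]
```

apply_moves --pt "-0.037 -0.0125 0 0 0 -0.02 0" --pt "-0.074 -0.025 0 0 0 -0.04 0" --pt "-0.11 -0.0375 0 0 0 -0.06 0" --pt "-0.147 -0.05 0 0 0 -0.08 0" --pt "-0.184 -0.062 0 0 0 -0.089 0"

```text
t: 0.52
tool_pos: [285.1, 379.2, 230.9]
tool_rot: [-0.24, -3.132, 0.001]
contact_force: [0.5, 1.1, 0.2]
width: 0.301
```

```bash
python3 -c "
from h import *
to(7,150,140)"
```

```text
t 0.52 rack now -346.4 307.0 230.9 F [0.46 1.05 0.24] q [ 0.93  0.19 -0.06  1.32  0.    1.08]
delta [-0.3533 -0.1574  0.0909] turn [-0.001 -0.     0.001]
```

apply_moves --pt "-0.037 -0.016 0 0 0 0 0" --pt "-0.074 -0.032 0 0 0 0 0" --pt "-0.11 -0.048 0 0 0 0 0" --pt "-0.147 -0.064 0 0 0 0 0" --pt "-0.184 -0.08 0 0 0 0 0"

```text
t: 0.93
tool_pos: [454.9, 271.7, 230.9]
tool_rot: [-0.243, -3.131, 0.001]
contact_force: [0.6, 0.2, 0.1]
width: 0.001
```

apply_moves --pt "-0.035 -0.014 0.01 0 0 0 0" --pt "-0.07 -0.028 0.02 0 0 0 0" --pt "-0.1 -0.042 0.04 0 0 0 0" --pt "-0.13 -0.056 0.06 0 0 0 0" --pt "-0.155 -0.065 0.08 0 0 0 0"

```text
t: 1.35
tool_pos: [598.5, 182.9, 149.9]
tool_rot: [-0.246, -3.132, 0.001]
contact_force: [-0.3, 0.4, 0.5]
width: 0.0
```

```bash
python3 -c "
from h import *
to(7,150,81)"
```

```text
t 1.35 rack now -6.6 161.2 149.9 F [-0.3   0.41  0.48] q [ 0.3   0.53  0.22  1.26 -0.    0.45]
delta [-0.0136 -0.0111  0.0689] turn [-0.001 -0.    -0.002]
```

apply_moves --pt "0 0 0 0 0 0 0" --pt "0 0 0.02 0 0 0 0" --pt "0 0 0.04 0 0 0 0" --pt "0 0 0.04 0 0 0 0"

```text
t: 1.68
tool_pos: [593.6, 184.2, 106.6]
tool_rot: [-0.243, -3.124, 0.005]
contact_force: [-0.8, -0.3, -1.2]
width: -0.005
```

```bash
python3 -c "
from h import *
to(7,150,81)
grab('wrist','w1.png')"
```

```text
t 1.68 rack now -11.6 161.7 106.6 F [-0.76 -0.28 -1.16] q [0.3  0.56 0.16 1.17 0.   0.46]
delta [-0.0188 -0.0116  0.0255] turn [-0.004 -0.008 -0.001]
```

View pics/w1.png

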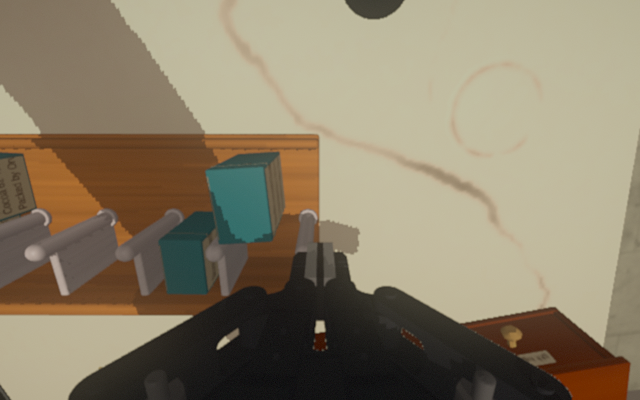

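The wrist view shows the fingertips at (320,250), the head of post 1 at (308,216) and the tall carton at (245,200). This agrees with the measured 12 mm y offset.

apply_moves --pt "-0.019 -0.0115 0 0 0 0 0" --pt "-0.019 -0.0115 0.012 0 0 0 0" --pt "-0.019 -0.0115 0.016 0 0 0 0" --pt "-0.019 -0.0115 0.016 0 0 0 0"

```text
t: 2.07
tool_pos: [613.0, 171.0, 95.2]
tool_rot: [-0.242, -3.131, 0.001]
contact_force: [-0.3, -0.7, 0.3]
width: -0.0
```

```bash
python3 -c "
from h import *
to(7,150,81)"
```

```text
t 2.07 rack now 9.6 151.7 95.2 F [-0.33 -0.66  0.32] q [0.27 0.59 0.18 1.16 0.   0.43]
delta [ 0.0026 -0.0017  0.0142] turn [-0.    -0.002  0.   ]
```

apply_moves --pt "0.004 -0.0017 0.005 0 0 0 0" --pt "0.004 -0.0017 0.01 0 0 0 0" --pt "0.004 -0.0017 0.013 0 0 0 0" --pt "0.004 -0.0017 0.0155 0 0 0 0" --pt "0.004 -0.0017 0.0155 0 0 0 0"

```text
t: 2.48
tool_pos: [609.2, 170.1, 80.8]
tool_rot: [-0.242, -3.132, -0.001]
contact_force: [-3.1, -0.5, 4.1]
width: -0.002
```

```bash
python3 -c "
from h import *
to(5,150,81)"
```

```text
t 2.48 rack now 5.9 150.2 80.8 F [-3.13 -0.53  4.13] q [0.27 0.6  0.14 1.12 0.   0.43]
delta [ 0.0009 -0.0002 -0.0002] turn [ 0. -0.  0.]
```

Contact, about 4 N up. I hold it briefly, lift, and move to post 2.

apply_moves --pt "0 0 0.002 0 0 0 0" --pt "0 0 0.002 0 0 0 0"

```text
t: 2.65
tool_pos: [609.3, 170.1, 80.4]
tool_rot: [0.242, 3.132, 0.001]
contact_force: [-5.8, -1.3, 12.0]
width: 0.003
```

apply_moves --pt "0 0 -0.02 0 0 0 0" --pt "0 -0.03 -0.022 0 0 0 0" --pt "0 -0.06 -0.022 0 0 0 0" --pt "0 -0.06 -0.016 0 0 0 0" --pt "0 -0.06 -0.012 0 0 0 0"

```text
t: 3.07
tool_pos: [600.4, 109.2, 89.9]
tool_rot: [0.247, 3.132, 0.0]
contact_force: [-0.8, -0.6, -0.0]
width: 0.003
```

```bash
python3 -c "
from h import *
to(5,90,81)"
```

```text
t 3.07 rack now 6.6 88.7 89.9 F [-0.82 -0.65 -0.01] q [0.18 0.55 0.08 1.11 0.   0.34]
delta [0.0016 0.0013 0.0089] turn [ 0.     0.    -0.003]
```

apply_moves --pt "0.001 0.001 0.006 0 0 0 0" --pt "0.001 0.001 0.01 0 0 0 0" --pt "0.001 0.001 0.012 0 0 0 0" --pt "0.001 0.001 0.012 0 0 0 0"

```text
t: 3.4
tool_pos: [599.6, 112.3, 80.3]
tool_rot: [0.241, 3.131, -0.001]
contact_force: [-6.2, -2.5, 15.8]
width: 0.001
```

apply_moves --pt "0 0 0.001 0 0 0 0" --pt "0 0 0.001 0 0 0 0"

```text
t: 3.57
tool_pos: [599.6, 112.3, 80.2]
tool_rot: [0.241, 3.13, -0.001]
contact_force: [-7.0, -2.1, 19.5]
width: -0.0
```

apply_moves --pt "0 0 -0.02 0 0 0 0" --pt "0 -0.03 -0.022 0 0 0 0" --pt "0 -0.06 -0.022 0 0 0 0" --pt "0 -0.06 -0.016 0 0 0 0" --pt "0 -0.06 -0.014 0 0 0 0"

```text
t: 3.98
tool_pos: [589.8, 52.1, 89.8]
tool_rot: [-0.244, -3.131, -0.0]
contact_force: [-0.1, 0.6, -0.5]
width: 0.002
```

```bash
python3 -c "
from h import *
to(5,30,81)"
```

```text
t 3.98 rack now 4.9 30.6 89.8 F [-0.14  0.65 -0.45] q [0.09 0.51 0.03 1.09 0.   0.24]
delta [-0.0001 -0.0006  0.0088] turn [ 0.    -0.001 -0.001]
```

apply_moves --pt "0 0 0.006 0 0 0 0" --pt "0 0 0.01 0 0 0 0" --pt "0 0 0.012 0 0 0 0" --pt "0 0 0.0125 0 0 0 0" --pt "0 0 0.0125 0 0 0 0"

```text
t: 4.4
tool_pos: [590.5, 53.5, 80.3]
tool_rot: [0.24, 3.131, -0.0]
contact_force: [-5.0, -1.4, 14.0]
width: -0.002
```

apply_moves --pt "0 0 -0.035 0 0 0 0" --pt "0.01 -0.037 -0.04 0 0 0 0" --pt "0.02 -0.075 -0.04 0 0 0 0" --pt "0.03 -0.113 -0.04 0 0 0 0" --pt "0.037 -0.15 -0.04 0 0 0 0"

```text
t: 4.82
tool_pos: [529.8, -89.9, 117.9]
tool_rot: [-0.238, -3.132, -0.0]
contact_force: [-0.5, -0.5, -0.4]
width: -0.003
```

apply_moves --pt "0 -0.025 0 0 0 0 0" --pt "0 -0.045 0 0 0 0 0" --pt "0 -0.045 0 0 0 0 0" --pt "0 -0.045 0 0 0 0 0"

```text
t: 5.15
tool_pos: [523.8, -134.6, 117.7]
tool_rot: [-0.244, -3.131, -0.001]
contact_force: [0.3, 0.4, 0.4]
width: 0.002
```

```bash
python3 -c "
from h import *
to(-33,-162,24)
grab('wrist','w2.png')
d=grab('top','t2.png'); a=cv2.resize(d['pixels'][120:270,225:425],None,fx=4,fy=4,interpolation=cv2.INTER_CUBIC)
cv2.imwrite('pics/t2c.png',a[:,:,::-1])"
```

```text
t 5.15 rack now -31.6 -164.0 117.7 F [0.26 0.42 0.37] q [-0.25  0.4  -0.08  1.09  0.   -0.1 ]
delta [0.0013 0.0019 0.0937] turn [ 0.001 -0.001 -0.001]
```

View pics/w2.png

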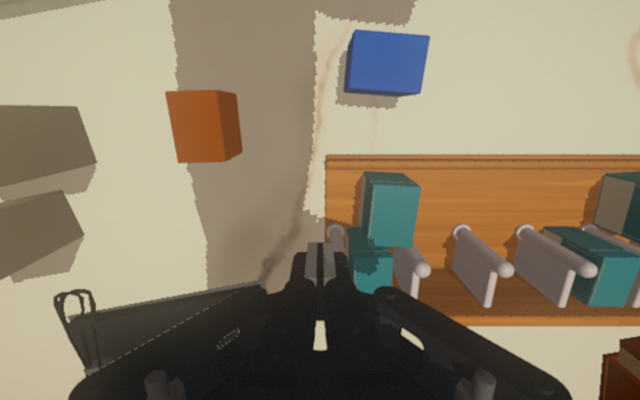

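The wrist view shows the fingertips (320,250) just off the rack's right end, the short carton at (390,210) and its near side at col 362. The way down is clear.

apply_moves --pt "0.001 0 0.03 0 0 0 0" --pt "0.001 0 0.06 0 0 0 0" --pt "0.001 0 0.085 0 0 0 0" --pt "0.001 0 0.094 0 0 0 0" --pt "0.001 0 0.094 0 0 0 0"

```text
t: 5.67
tool_pos: [520.6, -132.4, 21.6]
tool_rot: [-0.239, -3.126, -0.002]
contact_force: [0.4, -0.5, -0.1]
width: 0.003
```

```bash
python3 -c "
from h import *
to(-33,-139,24)"
```

```text
t 5.67 rack now -35.0 -162.4 21.6 F [ 0.38 -0.49 -0.11] q [-0.25  0.5  -0.2   0.87  0.   -0.1 ]
delta [-0.002   0.0234 -0.0024] turn [ 0.001 -0.006  0.002]
```

apply_moves --pt "-0.002 0.006 0 0 0 0 0" --pt "-0.002 0.012 0 0 0 0 0" --pt "-0.002 0.018 0 0 0 0 0" --pt "-0.002 0.024 0 0 0 0 0" --pt "-0.002 0.03 0 0 0 0 0"

```text
t: 6.08
tool_pos: [530.5, -104.8, 25.6]
tool_rot: [0.242, 3.13, -0.001]
contact_force: [0.5, -2.0, 0.3]
width: -0.004
```

apply_moves --pt "0 0.006 0 0 0 0 0" --pt "0 0.012 0 0 0 0 0" --pt "0 0.018 0 0 0 0 0" --pt "0 0.024 0 0 0 0 0" --pt "0 0.03 0 0 0 0 0"

```text
t: 6.5
tool_pos: [533.9, -75.0, 24.3]
tool_rot: [-0.243, -3.132, 0.0]
contact_force: [0.1, -1.9, 0.3]
width: 0.004
```

```bash
python3 -c "
from h import *
to(-33,-35,24)
grab('wrist','w3.png')"
```

```text
t 6.5 rack now -30.7 -103.6 24.3 F [ 0.1  -1.92  0.28] q [-0.14  0.49 -0.2   0.87 -0.    0.02]
delta [0.0023 0.0686 0.0003] turn [-0. -0. -0.]
```

View pics/w3.png

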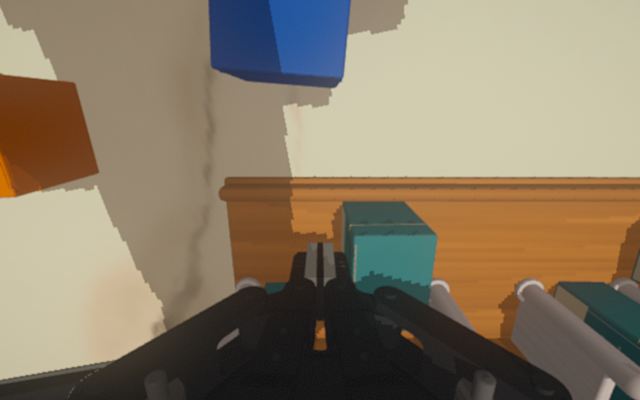

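The wrist view shows the carton square in the lane, its side at cols 344–436 resting against the finger. Scale puts its near face about 13 mm from the TCP, so the carton's centre is at y ≈ -72. I push another 72 mm or so.

apply_moves --pt "0.001 0.007 0 0 0 0 0" --pt "0.002 0.014 0 0 0 0 0" --pt "0.002 0.021 0 0 0 0 0" --pt "0.002 0.028 0 0 0 0 0" --pt "0.002 0.035 0 0 0 0 0"

```text
t: 6.97
tool_pos: [537.3, -39.8, 24.2]
tool_rot: [-0.243, -3.132, -0.0]
contact_force: [0.2, -1.2, -0.5]
width: -0.003
```

apply_moves --pt "0 0.008 0 0 0 0 0" --pt "0 0.016 0 0 0 0 0" --pt "0 0.024 0 0 0 0 0" --pt "0 0.031 0 0 0 0 0" --pt "0 0.034 0 0 0 0 0"

```text
t: 7.38
tool_pos: [542.8, -5.8, 24.3]
tool_rot: [-0.241, -3.132, -0.001]
contact_force: [-0.5, -0.5, 0.3]
width: 0.001
```

apply_moves --pt "0 0.001 0 0 0 0 0" --pt "0 0.001 0 0 0 0 0"

```text
t: 7.55
tool_pos: [542.7, -5.7, 24.3]
tool_rot: [-0.242, -3.132, -0.0]
contact_force: [-0.5, -0.5, -0.4]
width: 0.005
```

```bash
python3 -c "
from h import *
to(-33,-31,24)
d=grab('scene','s4.png'); a=cv2.resize(d['pixels'][145:285,235:390],None,fx=4.2,fy=4.2,interpolation=cv2.INTER_CUBIC)
cv2.imwrite('pics/s4c.png',a[:,:,::-1])
for y in(-18,18):
  for x in (-57,-7): p=proj(d,np.r_[o+x*np.array([np.cos(yaw),np.sin(yaw)])+y*np.array([-np.sin(yaw),np.cos(yaw)]),56]); print(x,y,(np.array(p)-[235,145])*4.2)"
```

```text
t 7.55 rack now -32.7 -33.7 24.3 F [-0.49 -0.49 -0.44] q [-0.01  0.5  -0.19  0.88  0.    0.14]
delta [0.0003 0.0027 0.0003] turn [ 0. -0.  0.]
-57 -18 [435.56724455 275.6355831 ]
-7 -18 [360.760867   235.27368419]
-57 18 [390.80953848 313.24480169]
-7 18 [315.50282367 270.91861695]
```

View pics/s4c.png

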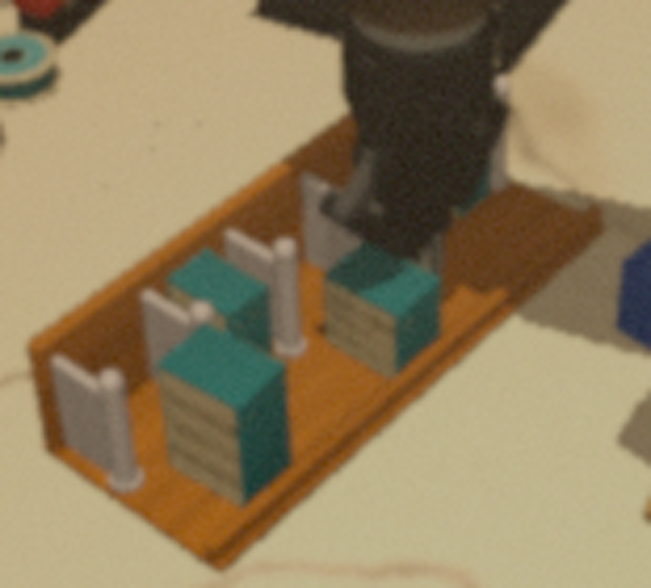

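The scene view shows the carton at (382,308) in the crop, square. Its top corners (398,310) and (440,272) put its centre at y ≈ -4. I push 3.5 mm more, then back off, lift and go round to the front.

apply_moves --pt "0 0.002 0 0 0 0 0" --pt "0 0.0035 0 0 0 0 0" --pt "0 0.0035 0 0 0 0 0"

```text
t: 7.85
tool_pos: [543.3, -2.6, 24.3]
tool_rot: [0.243, 3.132, 0.0]
contact_force: [1.1, -0.2, 0.2]
width: 0.002
```

apply_moves --pt "0 -0.012 0 0 0 0 0" --pt "0 -0.018 -0.02 0 0 0 0" --pt "0.02 -0.018 -0.055 0 0 0 0" --pt "0.053 0.005 -0.06 0 0 0 0" --pt "0.056 0.03 -0.06 0 0 0 0"

```text
t: 8.27
tool_pos: [488.2, 34.4, 85.7]
tool_rot: [-0.249, -3.129, 0.0]
contact_force: [-1.6, 0.8, -1.0]
width: 0.004
```

```bash
python3 -c "
from h import *
to(-88,0,26)
d=grab('top','t5.png'); a=cv2.resize(d['pixels'][120:250,235:405],None,fx=4.6,fy=4.6,interpolation=cv2.INTER_CUBIC)
cv2.imwrite('pics/t5c.png',a[:,:,::-1])
for y in(-18,18):
  for x in (-57,-7): p=proj(d,np.r_[o+x*np.array([np.cos(yaw),np.sin(yaw)])+y*np.array([-np.sin(yaw),np.cos(yaw)]),56]); print(x,y,(np.array(p)-[235,120])*4.6)"
```

```text
t 8.27 rack now -92.7 -2.5 85.7 F [-1.62  0.76 -1.  ] q [ 0.07  0.34 -0.26  0.97  0.    0.23]
delta [-0.0048  0.0026  0.0597] turn [-0.    -0.003 -0.004]
-57 -18 [402.96123275 398.68996667]
-7 -18 [420.96052212 294.68189491]
-57 18 [326.22931423 385.22340902]
-7 18 [345.10516041 281.38412811]
```

View pics/t5c.png

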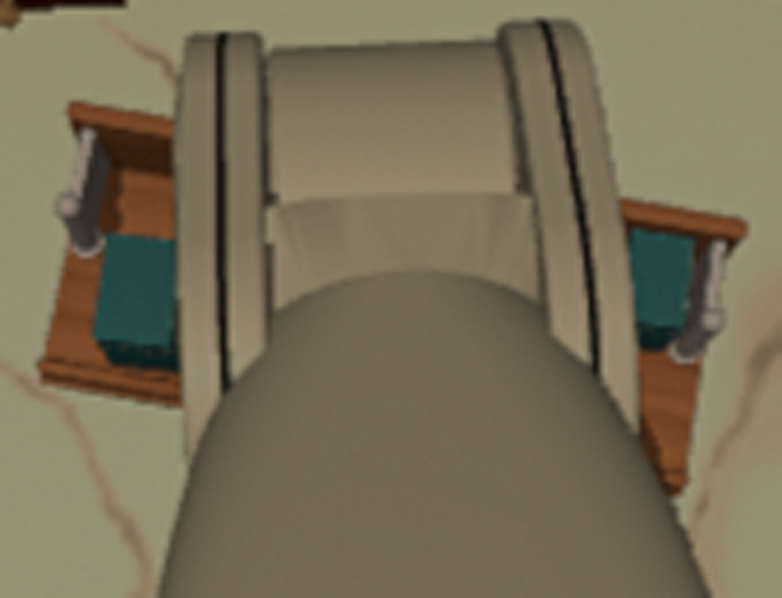

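The arm hides the carton in the top view. I descend in front of the lip and check with the wrist camera.

apply_moves --pt "0 0.002 0.02 0 0 0 0" --pt "0 0.002 0.04 0 0 0 0" --pt "0 0.002 0.057 0 0 0 0" --pt "0 0.002 0.059 0 0 0 0" --pt "0 0.002 0.059 0 0 0 0"

```text
t: 8.73
tool_pos: [491.9, 37.0, 24.4]
tool_rot: [-0.243, -3.129, 0.001]
contact_force: [-1.1, -0.6, 0.8]
width: -0.003
```

```bash
python3 -c "
from h import *
to(-19,0,26)
d=grab('wrist','w6.png')
for y in(-18,18): print(proj(d,np.r_[o-7*np.array([np.cos(yaw),np.sin(yaw)])+y*np.array([-np.sin(yaw),np.cos(yaw)]),56]),proj(d,np.r_[o-57*np.array([np.cos(yaw),np.sin(yaw)])+y*np.array([-np.sin(yaw),np.cos(yaw)]),56]))"
```

```text
t 8.73 rack now -89.5 0.6 24.4 F [-1.07 -0.56  0.77] q [ 0.08  0.42 -0.33  0.82 -0.    0.23]
delta [-0.0705 -0.0006 -0.0018] turn [-0.001 -0.003 -0.001]
(np.float64(284.2546220524377), np.float64(423.8598307397259)) (np.float64(280.16909774632074), np.float64(349.39104060281704))
(np.float64(351.57138753573827), np.float64(423.79589153251175)) (np.float64(354.8447534111222), np.float64(349.29965485323413))
```

View pics/w6.png

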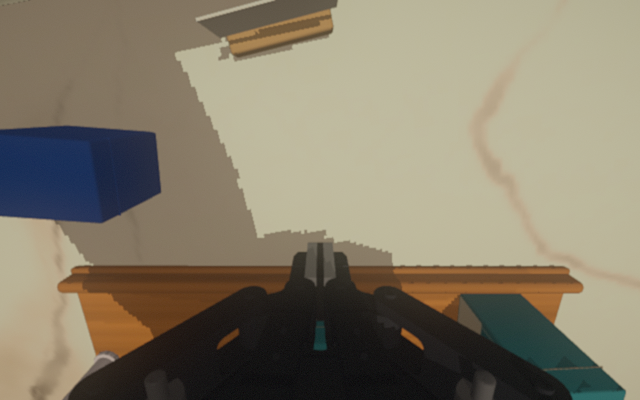

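The carton is mostly hidden behind the fingers, with teal showing between them at (320,335), so the fingers are aligned with it. I push in slowly.

apply_moves --pt "-0.008 0 0 0 0 0 0" --pt "-0.016 0 0 0 0 0 0" --pt "-0.023 0 0 0 0 0 0" --pt "-0.029 0 0 0 0 0 0" --pt "-0.035 0 0 0 0 0 0"

```text
t: 9.2
tool_pos: [528.6, 32.1, 25.8]
tool_rot: [0.243, 3.132, 0.0]
contact_force: [-1.3, 0.4, 0.7]
width: -0.004
```

apply_moves --pt "-0.004 0 0 0 0 0 0" --pt "-0.008 0 0 0 0 0 0" --pt "-0.008 0 0 0 0 0 0"

```text
t: 9.45
tool_pos: [536.5, 30.9, 25.3]
tool_rot: [0.243, 3.131, -0.0]
contact_force: [0.4, -0.1, -0.3]
width: 0.001
```

```bash
python3 -c "
from h import *
to(-19,0,24)
d=grab('scene','s7.png'); a=cv2.resize(d['pixels'][145:285,235:390],None,fx=4.2,fy=4.2,interpolation=cv2.INTER_CUBIC)
cv2.imwrite('pics/s7c.png',a[:,:,::-1])"
```

```text
t 9.45 rack now -44.5 1.5 25.3 F [ 0.36 -0.1  -0.28] q [ 0.06  0.49 -0.21  0.87 -0.    0.21]
delta [-0.0255 -0.0015  0.0013] turn [ 0.     0.001 -0.   ]
```

View pics/s7c.png

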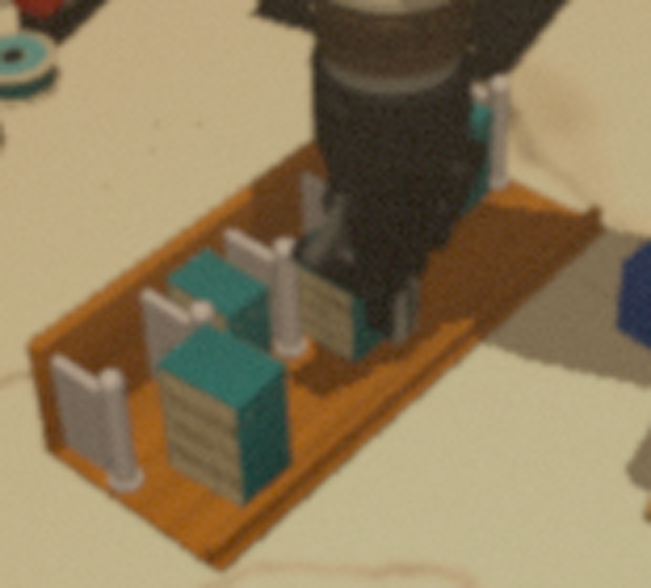

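The carton (335,320) is entering past post 3 (290,300) upright and square, and the force is near zero, so nothing is jammed. I keep pushing.

apply_moves --pt "-0.004 -0.0015 0 0 0 0 0" --pt "-0.008 -0.0015 0 0 0 0 0" --pt "-0.012 -0.0015 0 0 0 0 0" --pt "-0.016 -0.0015 0 0 0 0 0" --pt "-0.018 -0.0015 0 0 0 0 0"

```text
t: 9.92
tool_pos: [553.7, 26.6, 25.3]
tool_rot: [0.243, 3.132, 0.0]
contact_force: [-1.2, 0.7, -0.1]
width: 0.004
```

apply_moves --pt "-0.002 0 0 0 0 0 0" --pt "-0.004 0 0 0 0 0 0" --pt "-0.005 0 0 0 0 0 0" --pt "-0.005 0 0 0 0 0 0"

```text
t: 10.25
tool_pos: [558.2, 26.0, 25.3]
tool_rot: [0.243, 3.132, -0.0]
contact_force: [-0.6, 0.5, 0.4]
width: -0.003
```

```bash
python3 -c "
from h import *
to(-19,0,24)"
```

```text
t 10.25 rack now -22.2 -0.0 25.3 F [-0.57  0.51  0.4 ] q [ 0.05  0.53 -0.15  0.9  -0.    0.2 ]
delta [-0.0032  0.      0.0013] turn [-0.  0. -0.]
```

No stop felt yet, so I go on in small steps until the back board answers.

apply_moves --pt "-0.001 0 0 0 0 0 0" --pt "-0.002 0 0 0 0 0 0" --pt "-0.003 0 0 0 0 0 0" --pt "-0.003 0 0 0 0 0 0"

```text
t: 10.58
tool_pos: [561.1, 25.5, 25.3]
tool_rot: [0.243, 3.132, -0.0]
contact_force: [-0.2, 1.5, 0.0]
width: -0.001
```

apply_moves --pt "-0.001 0 0 0 0 0 0" --pt "-0.002 0 0 0 0 0 0" --pt "-0.003 0 0 0 0 0 0" --pt "-0.003 0 0 0 0 0 0"

```text
t: 10.92
tool_pos: [561.2, 25.4, 25.0]
tool_rot: [-0.242, -3.127, -0.001]
contact_force: [-7.7, 1.3, 4.5]
width: 0.003
```

It stopped dead at rack x ≈ -19 with 8 N, exactly where home was expected. I back off and check.

apply_moves --pt "0.01 0 0 0 0 0 0" --pt "0.03 0 0 0 0 0 0" --pt "0.05 0 -0.02 0 0 0 0" --pt "0.08 0 -0.055 0 0 0 0" --pt "0.115 0 -0.09 0 0 0 0"

```text
t: 11.33
tool_pos: [458.1, 41.4, 106.9]
tool_rot: [-0.244, -3.132, 0.0]
contact_force: [1.0, 1.0, 1.4]
width: -0.001
```

apply_moves --pt "0.038 0 -0.01 0 0 0 0" --pt "0.076 0 -0.02 0 0 0 0" --pt "0.11 0 -0.03 0 0 0 0" --pt "0.11 0 -0.03 0 0 0 0"

```text
t: 11.67
tool_pos: [344.8, 58.6, 137.7]
tool_rot: [-0.24, -3.131, -0.0]
contact_force: [-1.8, -0.3, -1.1]
width: -0.003
```

```bash
python3 -c "
from h import *
to(-19,0,24)
d=grab('scene','s8.png'); a=cv2.resize(d['pixels'][145:285,235:390],None,fx=4.2,fy=4.2,interpolation=cv2.INTER_CUBIC)
cv2.imwrite('pics/s8c.png',a[:,:,::-1])
t=grab('top','t8.png')
for n,d,off,k in(('s',d,[235,145],4.2),('t',t,[0,0],1)):
 for y in(-18,18):
  for x in (-8,42): p=proj(d,np.r_[o+x*np.array([np.cos(yaw),np.sin(yaw)])+y*np.array([-np.sin(yaw),np.cos(yaw)]),56]); print(n,x,y,((np.array(p)-off)*k).round(1))
m=cv2.inRange(cv2.cvtColor(t['pixels'],cv2.COLOR_RGB2HSV),(80,80,30),(98,255,255)); nn,l,st,c=cv2.connectedComponentsWithStats(m)
for i in range(1,nn):
  if st[i,4]>60: print(st[i],c[i].round(1))"
```

```text
t 11.67 rack now -238.2 -0.7 137.7 F [-1.83 -0.34 -1.11] q [ 0.17  0.02 -0.51  1.04  0.    0.32]
delta [-0.2193  0.0004  0.1133] turn [-0.    -0.002  0.001]
s -8 -18 [362.2 236.1]
s 42 -18 [291.2 197.8]
s -8 18 [317.  271.7]
s 42 18 [245.6 231.6]
t -8 -18 [326.4 184.5]
t 42 -18 [330.3 162.4]
t -8 18 [309.9 181.6]
t 42 18 [314.  159.5]
[351  57  16  15  61] [358.4  64. ]
[596  76  34  26 422] [615.7  88.9]
[590  99  41   9  69] [610.5 102.9]
[284 155  17  27 313] [291.2 167.5]
[312 161  19  28 397] [320.4 174. ]
[256 171  19  29 438] [264.8 184.9]
[367 170  19  26 319] [376.7 182.4]
```

View pics/s8c.png

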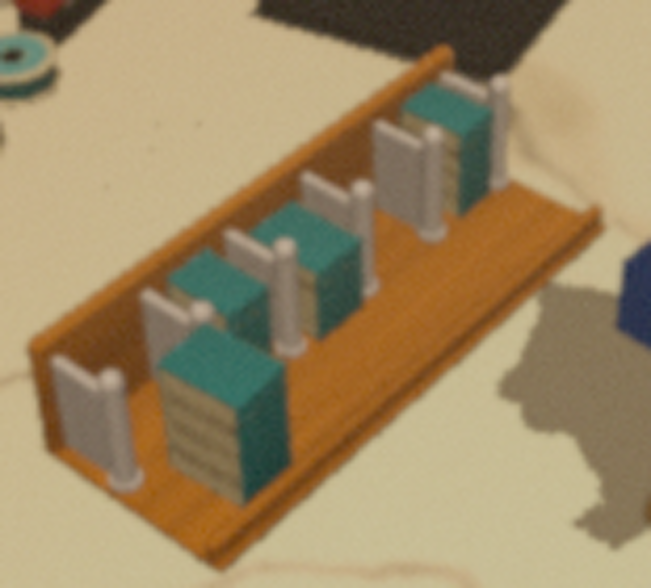

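The short carton's top corners in the crop, (362,238) and (318,273), match the predicted home corners (362,236) and (317,272). The centroids of the tall carton and filed carton a have not moved, and filed carton b looks in place. I hand in.

```bash
python3 -c "
from h import *
print(order.job_done())"
```

```text
the job is handed in; nothing more can be done
None
```

I touched posts 1, 2 and 3 in order, pressing down on each head with 12–20 N. Then I pushed the short (right-hand) carton along the lane and into the third gap, without lifting it. The job was handed in at about 12 s on the robot's clock, with no verdict reported.

**Carton home:** the push stopped against the back board with about 8 N at the expected depth. In the last scene view, the carton's two front top corners lay within 1–2 crop pixels (about 1–2 mm) of the predicted home corners. It stood upright and square.

**Other cartons:** in the top view, the centroids of the tall carton and filed carton a moved by no more than 0.2 px. Filed carton b was not measured separately before the push because its patch merged with the short carton's. It looks unmoved in the scene view.

**Arm:** it was clear of the rack at hand-in, with its residual force reading (about 2 N) at noise level.

**Checks that failed or disagreed:**
- The top view was blocked by the arm before the final push, so I used the wrist and scene views instead.
- The scene view and the fingertip position differed by about 2 mm on where the carton stood along the lane, so I pushed a middle distance.

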